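# Load a food printer's capsule rail in order of height

### The arm

A 6-joint arm with a two-finger parallel gripper is mounted at the origin on the work surface. World frame = base frame: x ahead of the robot, y to its left, z up, the work surface at z = 0. Lengths are in m, angles in rad, forces in N, time in s.
With the tool pointing down it reaches from about 0.35 to 0.8 m from the base axis. Payload 7.3 kg.
Tool frame: the origin (TCP) lies midway between the tips of the shut fingers; the grasp point (between the pads) lies 19 mm behind it; z points along the fingers, y is the direction in which the jaws open and shut (so a half turn about z gives the same grasp; the last joint's range is limited). The gripper opens to 85 mm and grips with 20 to 120 N. Pads are 22 mm wide; open, the fingers measure 114 mm over their backs; the gripper's body (76 mm by 85 mm) begins 54 mm behind the grasp point. The pads swing forward as they close: fully open they stand 13 mm farther back than shut.
Start: joints at [-1.448, 0.342, 1.524, -0, 1.275, -0.146], TCP at [0.139, -0.506, 0.231] pointing down, gripper open.
Joint ranges: [-2.53, 2.53], [-0.77, 2.02], [0.04, 2.7], [-1, 4.14], [0.28, 2.66], [-3.11, 3.11]. Speed limits (rad/s): [2.57, 2.57, 3.14, 3.14, 3.14, 3.14].

### API

Orientations are given as a unit quaternion [w, x, y, z].
In Python, from rig import sensors, vision, workorder gives the robot as it stands.
- The arm moves only by the tool send_rows, never from a script. Its arguments are lists of equal length, an entry for each row: "gripper": the closure, from -1 (fully open) to 1 (shut), so that 0 is half open; "offset": the shift along the tool's x, y, z in cm, a list of three; "twist": the turn about the tool's z in degrees. A call has 1 to 5 rows; each row is the pose to reach, as a shift and turn from the pose commanded when the call began, along the tool's axes at that moment; what a row does not reach only later rows make up. A row lasts 1/12 s, in which the tool goes at most 41.7 mm and 7.16 degrees, less where a joint would pass 70% of its speed; a pose out of reach is approached as far as the arm can. A call with a gripper value outside its range is refused whole. The fingers move at their own pace and stop on an object; "newtons" is the grip in N (left out, the last holds). Time passes only in rows, so rows that repeat a pose let the fingers close. It gives the time, the measured TCP pose, the force and the opening at its end, in the units of the state.
- sensors.observe(): the state, without advancing time (a new reading comes with each control period).
- vision.read_camera(name): name is "side" or "top" or "wrist"; returns (picture, depth): 420x560x3 uint8, red, green, blue; 420x560 float32, m along the optical axis (not along the pixel's ray), 0 where there is no reading.
- vision.get_calibration(name): a dict with "intrinsics" (3x3 intrinsics, pixels), "D" ([k1, k2, p1, p2, k3] as OpenCV has them; the pictures are not rectified), "position" and "orientation" of the camera in the world. Camera axes: x right, y down, z forward; pixel columns grow to the right and rows downward; lengths in m; the calibration is good to about 2 mm. A picture is of the moment at which its call begins: read the wrist's pose just before it. get_calibration takes no time and is no camera call; for the wrist camera it gives the pose at the moment of the call.
- workorder.sign_off(): hands the job in, once; it reports no verdict.
The state is a dict: "time_s": time; "qpos": joint angles; "qvel": joint speeds; "joint_torque": joint torques, N m; "position": TCP position; "orientation": TCP orientation; "force": force on the tool from outside, world axes, zero at the start; "wrist_torque": the same for the moment, N m; "finger_gap": finger opening in m.
Only numpy, scipy, OpenCV 4.12 (cv2) and the standard library are available. Lean on these libraries where they do the work, as an engineer would, in place of code of your own. Each camera call takes 0.05 s, during which the arm holds its last target. There are 200 camera calls.

### The job

Load the food printer's capsule rail: stand the four capsules upright on the four black pads, one centred on each, in order of height, with the shortest next to the black feed block and the tallest at the other end. Never let a capsule tip over, and leave the photo camera standing where it is.

Things in the scene. Friction and masses are not known exactly. Their poses are not given: they have to be found in the camera images.
- capsule_short: Upright plastic food capsule, a plain round grey cylinder with a steel top, 44 mm in diameter and 50 mm tall (the shortest of the four; it weighs under 0.3 kg). Loose, standing on the bench at the start, free to be gripped across its diameter from above. Origin: centre of its underside, z up along its axis.
- capsule_medium: Upright plastic food capsule, a plain round grey cylinder with a steel top, 44 mm in diameter and 75 mm tall (the second shortest of the four; it weighs under 0.3 kg). Loose, standing on the bench at the start, free to be gripped across its diameter from above. Origin: centre of its underside, z up along its axis.
- capsule_long: Upright plastic food capsule, a plain round grey cylinder with a steel top, 44 mm in diameter and 100 mm tall (the second tallest of the four; it weighs under 0.3 kg). Loose, standing on the bench at the start, free to be gripped across its diameter from above. Origin: centre of its underside, z up along its axis.
- capsule_longest: Upright plastic food capsule, a plain round grey cylinder with a steel top, 44 mm in diameter and 125 mm tall (the tallest of the four; it weighs under 0.3 kg). Loose, standing on the bench at the start, free to be gripped across its diameter from above. Origin: centre of its underside, z up along its axis.
- pad_a: One of four identical fixed black rubber discs, 56 mm across, 3 mm thick, in a straight row on a fixed white plastic rail (450 x 90 mm, 8 mm high, flat on the bench). Centres 80 mm apart; the letter does not tell the place in the row. Origin: centre of its underside, 8 mm above the bench; a capsule stands 3 mm above the origin. x points across the rail, y along it.
- pad_b: One of four identical fixed black rubber discs, 56 mm across, 3 mm thick, in a straight row on a fixed white plastic rail (450 x 90 mm, 8 mm high, flat on the bench). Centres 80 mm apart; the letter does not tell the place in the row. Origin: centre of its underside, 8 mm above the bench; a capsule stands 3 mm above the origin. x points across the rail, y along it.
- pad_c: One of four identical fixed black rubber discs, 56 mm across, 3 mm thick, in a straight row on a fixed white plastic rail (450 x 90 mm, 8 mm high, flat on the bench). Centres 80 mm apart; the letter does not tell the place in the row. Origin: centre of its underside, 8 mm above the bench; a capsule stands 3 mm above the origin. x points across the rail, y along it.
- pad_d: One of four identical fixed black rubber discs, 56 mm across, 3 mm thick, in a straight row on a fixed white plastic rail (450 x 90 mm, 8 mm high, flat on the bench). Centres 80 mm apart; the letter does not tell the place in the row. Origin: centre of its underside, 8 mm above the bench; a capsule stands 3 mm above the origin. x points across the rail, y along it.
- feed_block: Fixed black block with a round steel connector on top, on the rail at either end of the row, in line with it: 70 mm across the rail, 36 mm along it, 52 mm high over the rail. Pad centres are 80, 160, 240 and 320 mm from it. Origin: centre of its underside, 8 mm above the bench; x points across the rail, y along it. The rail's other end has only a low white stop, 14 mm high.
- camera: Black photo camera, 55 x 120 x 68 mm with a lens 35 mm long on one side, standing loose beside the work, left or right; not to be disturbed. Origin: centre of the underside of its housing.

How it is judged:
At the end, for the whole second after the job is handed in: Each capsule stands upright (within 0.08 rad) and at rest on its pad, its axis within 12 mm of the pad's centre: the 50 mm capsule on the pad next to the feed block, then the 75 mm, the 100 mm, and the 125 mm capsule on the farthest pad ((horizontal distance between capsule_short and pad_a below 0.012 m or horizontal distance between capsule_short and pad_b below 0.012 m or horizontal distance between capsule_short and pad_c below 0.012 m or horizontal distance between capsule_short and pad_d below 0.012 m) and horizontal distance between capsule_short and feed_block between 0.06 and 0.1 m and height (world z) of capsule_short between 0.008 and 0.015 m and angle between each of capsule_short, capsule_medium, capsule_long, capsule_longest's own z axis and vertical below 0.08 rad and linear speed of each of capsule_short, capsule_medium, capsule_long, capsule_longest below 0.02 m/s and (horizontal distance between capsule_medium and pad_a below 0.012 m or horizontal distance between capsule_medium and pad_b below 0.012 m or horizontal distance between capsule_medium and pad_c below 0.012 m or horizontal distance between capsule_medium and pad_d below 0.012 m) and horizontal distance between capsule_medium and feed_block between 0.14 and 0.18 m and height (world z) of capsule_medium between 0.008 and 0.015 m and (horizontal distance between capsule_long and pad_a below 0.012 m or horizontal distance between capsule_long and pad_b below 0.012 m or horizontal distance between capsule_long and pad_c below 0.012 m or horizontal distance between capsule_long and pad_d below 0.012 m) and horizontal distance between capsule_long and feed_block between 0.22 and 0.26 m and height (world z) of capsule_long between 0.008 and 0.015 m and (horizontal distance between capsule_longest and pad_a below 0.012 m or horizontal distance between capsule_longest and pad_b below 0.012 m or horizontal distance between capsule_longest and pad_c below 0.012 m or horizontal distance between capsule_longest and pad_d below 0.012 m) and horizontal distance between capsule_longest and feed_block between 0.3 and 0.34 m and height (world z) of capsule_longest between 0.008 and 0.015 m); the robot touches nothing.
It fails at once if a capsule tips over (tilts more than 0.6 rad) (angle between any of capsule_short, capsule_medium, capsule_long, capsule_longest's own z axis and vertical above 0.6 rad).
It fails at once if the camera is moved by more than 20 mm (distance of camera from where it was at the start of the episode above 0.02 m).
It also fails if it takes over 86 s, if anything falls off the work surface, if the arm or the gripper's body presses on something with over 40 N, if the wrist force passes 120 N, or if a joint passes its speed limit or range.

## Working session

There is one attempt and no reset: what is moved stays moved. The work goes in short steps, Python scripts to look and compute and a tool call to move; the robot and the scene stay as the last step left them, time stands still between calls to the robot, and variables do not carry over. Pictures are saved under pics/ and viewed, about 12 in all and at most 16, crops included, and the job is handed in when it is done.

Besides the shell and the picture viewer there is one more tool, called after "Call:" as name(argument=value, ...) on one line, values as JSON. send_rows: Moves the arm, as the interface text tells. Its arguments: {"type":"object","properties":{"gripper":{"type":"array","items":{"type":"number"}},"offset":{"type":"array","items":{"type":"array","items":{"type":"number"}}},"twist":{"type":"array","items":{"type":"number"}},"newtons":{"type":"number"}},"required":["gripper","offset","twist"]}

```bash
mkdir -p pics
cat > h.py <<'E'
import numpy as np, cv2
from scipy.spatial.transform import Rotation as R
from rig import sensors, vision, workorder
def rot(q): return R.from_quat([q[1],q[2],q[3],q[0]]).as_matrix()
def cloud(c,d):
    K=np.array(c["intrinsics"],float); D=np.array(c["D"],float)
    h,w=d.shape; u,v=np.meshgrid(np.arange(w),np.arange(h))
    p=cv2.undistortPoints(np.stack([u,v],-1).reshape(-1,1,2).astype(np.float64),K,D).reshape(h,w,2)
    P=np.concatenate([p,np.ones((h,w,1))],-1)*d[...,None]
    return P@rot(c["orientation"]).T+np.array(c["position"])
def ray(c,uv,z):
    K=np.array(c["intrinsics"],float); D=np.array(c["D"],float)
    p=cv2.undistortPoints(np.array(uv,float).reshape(-1,1,2),K,D).reshape(-1,2)
    r=np.c_[p,np.ones(len(p))]@rot(c["orientation"]).T; o=np.array(c["position"])
    return o+r*((z-o[2])/r[:,2])[:,None]
def look(n,f=None):
    c=vision.get_calibration(n); im,d=vision.read_camera(n)
    if f: cv2.imwrite("pics/"+f,im[...,::-1])
    return c,im,d
E
python3 - <<'E'
from h import *
for n in("top","side"):
    c,im,d=look(n,n+"1.png"); np.savez(n+"1.npz",im=im,d=d)
    print(n,c)
s=sensors.observe();print({k:np.round(v,3) for k,v in s.items()})
E
```

```text
top {'intrinsics': array([[400.23753585,   0.        , 279.47242122],
       [  0.        , 400.23753585, 210.22185116],
       [  0.        ,   0.        ,   1.        ]]), 'D': array([0.0105435, 0.       , 0.       , 0.       , 0.       ]), 'position': array([4.05756196e-01, 7.51635848e-04, 1.04198210e+00]), 'orientation': array([ 0.06034432, -0.69496177,  0.71479457, -0.04955212])}
side {'intrinsics': array([[450.93576325,   0.        , 282.61885937],
       [  0.        , 450.93576325, 210.24679379],
       [  0.        ,   0.        ,   1.        ]]), 'D': array([-0.11961323,  0.        ,  0.        ,  0.        ,  0.        ]), 'position': array([0.25843985, 1.10973958, 0.79781277]), 'orientation': array([ 0.06121629, -0.10879057,  0.87395133, -0.46970868])}
{'time_s': np.float64(0.1), 'qpos': array([-1.448,  0.343,  1.525,  0.   ,  1.275, -0.146]), 'qvel': array([ 0.   , -0.001, -0.002,  0.   , -0.001, -0.001]), 'joint_torque': array([ 2.0000e-03, -4.3445e+01, -2.4649e+01, -0.0000e+00,  5.0000e-03,
       -0.0000e+00]), 'position': array([ 0.139, -0.506,  0.231]), 'orientation': array([-0.001,  0.991,  0.134,  0.   ]), 'force': array([ 0.51 , -0.342,  0.154]), 'wrist_torque': array([-0.006,  0.001,  0.029]), 'finger_gap': np.float64(0.086)}
```

View pics/top1.png

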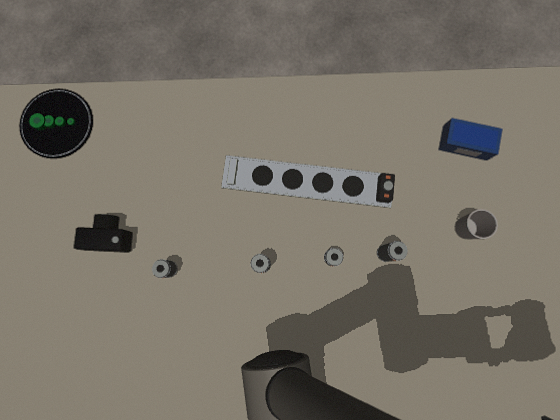

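View pics/side1.png

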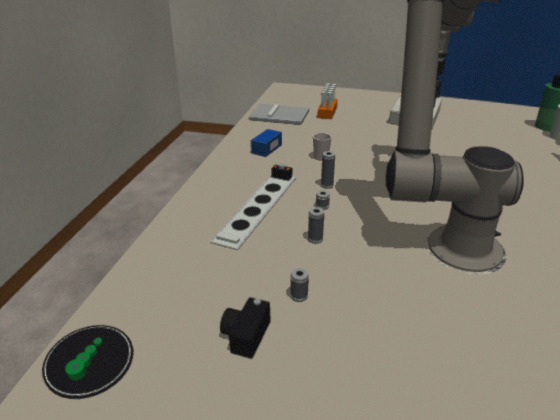

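The top view shows the pads at columns 262 to 353 (row about 180) with the feed block at the right end (387,187). The four capsules are at (162,268), (260,263), (334,256) and (398,250), and the photo camera is at (103,238).

Run:
```python
from h import *
c=vision.get_calibration("top"); z=np.load("top1.npz"); im,d=z["im"],z["d"]; P=cloud(c,d)
g=im.max(2)
# capsules: raised points near seeds
for u,v in [(162,268),(260,263),(334,256),(398,250)]:
    sl=(slice(v-22,v+23),slice(u-22,u+23)); Q=P[sl].reshape(-1,3); h=np.percentile(Q[:,2],99)
    ht=min([.05,.075,.1,.125],key=lambda a:abs(a-h)); m=(abs(P[sl][...,2]-h)<.012)
    yy,xx=np.nonzero(m); (cx,cy),r=cv2.minEnclosingCircle(np.c_[xx,yy].astype(np.float32))
    print("cap",u,v,h.round(3),ht,m.sum(),r,ray(c,[[u-22+xx.mean(),v-22+yy.mean()],[u-22+cx,v-22+cy]],ht).round(4).tolist())
m=((g<60)&(im.shape[0]>0)).astype(np.uint8)
pads=[]
for u,v in [(262,175),(292,179),(322,182),(353,186)]:
    s=m[v-14:v+15,u-14:u+15]; n,l,st,ce=cv2.connectedComponentsWithStats(s); i=l[14,14]
    print("pad",i,st[i]); pads.append(ray(c,[ce[i]+[u-14,v-14]],.011)[0])
pads=np.array(pads);print(pads.round(4),np.linalg.norm(np.diff(pads,axis=0),axis=1))
for u,v in [(103,240),(387,187)]:
    Q=P[v-30:v+30,u-35:u+35].reshape(-1,3);Q=Q[Q[:,2]>.03];print(Q.min(0),Q.max(0))
print(rot(sensors.observe()["orientation"]).round(3))
w=vision.get_calibration("wrist"); print(w["position"],rot(w["orientation"]).round(2))
```

```text
cap 162 268 0.079 0.075 268 9.360654830932617 [[0.4249, 0.3019, 0.075], [0.4254, 0.3019, 0.075]]
cap 260 263 0.104 0.1 281 9.553278923034668 [[0.4302, 0.0627, 0.1], [0.4301, 0.063, 0.1]]
cap 334 256 0.054 0.05 254 9.021185874938965 [[0.4421, -0.1164, 0.05], [0.442, -0.1163, 0.05]]
cap 398 250 0.129 0.125 302 9.911260604858398 [[0.4497, -0.2515, 0.125], [0.4493, -0.2509, 0.125]]
pad 1 [  4   5  21  19 318]
pad 1 [  4   4  21  20 322]
pad 1 [  4   5  21  19 320]
pad 1 [  3   4  22  20 333]
[[ 0.6631  0.0579  0.011 ]
 [ 0.6513 -0.0212  0.011 ]
 [ 0.6394 -0.1     0.011 ]
 [ 0.6276 -0.1792  0.011 ]] [0.08001272 0.07967482 0.08005144]
[0.4057562  0.00075164 0.03019168] [0.56409192 0.52182746 1.0419821 ]
[ 0.4057562  -0.27937976  0.03037102] [6.50411527e-01 7.51635848e-04 1.04198210e+00]
[[ 0.964  0.266 -0.   ]
 [ 0.266 -0.964  0.001]
 [ 0.    -0.001 -1.   ]]
[ 0.21523946 -0.48473671  0.3733133 ] [[ 0.27 -0.92 -0.3 ]
 [-0.96 -0.25 -0.08]
 [-0.    0.31 -0.95]]
```

Call:
send_rows(gripper=[-1, -1, -1, -1, -1], offset=[[0, 0, 0], [0, 0, 0], [0, 0, 0], [0, 0, 0], [0, 0, 0]], twist=[-7, -14, -21, -28, -34], newtons=35)

```text
time_s: 0.52
position: [0.1394, -0.5059, 0.2309]
orientation: [-0.0, 0.907, 0.421, 0.0]
force: [0.1, 0.2, 0.3]
finger_gap: 0.0854
```

Call:
send_rows(gripper=[-1, -1, -1, -1, -1], offset=[[0, 0, 0], [0, 0, 0], [0, 0, 0], [0, 0, 0], [0, 0, 0]], twist=[-7, -14, -21, -28, -32.1])

```text
time_s: 0.93
position: [0.1394, -0.5059, 0.2309]
orientation: [-0.0, 0.756, 0.655, 0.0]
force: [-0.7, -0.7, 0.4]
finger_gap: 0.0852
```

Call:
send_rows(gripper=[-1, -1, -1, -1, -1], offset=[[3, 1.7, 0], [6, 3.4, 0], [9, 5.0, 0], [12, 6.7, 0], [15, 8.4, 0]], twist=[0, 0, 0, 0, 0])

```text
time_s: 1.35
position: [0.2452, -0.3686, 0.231]
orientation: [-0.0, 0.758, 0.653, 0.0]
force: [1.3, 0.6, -0.2]
finger_gap: 0.0855
```

Call:
send_rows(gripper=[-1, -1, -1, -1, -1], offset=[[3, 1.7, 0], [6, 3.4, 0], [9, 5.0, 0], [12, 6.7, 0], [15, 8.4, 0]], twist=[0, 0, 0, 0, 0])

```text
time_s: 1.77
position: [0.3505, -0.2327, 0.2312]
orientation: [-0.0, 0.758, 0.653, -0.0]
force: [0.3, -1.4, -0.6]
finger_gap: 0.0853
```

Call:
send_rows(gripper=[-1, -1, -1, -1, -1], offset=[[3, 1.7, 0], [6, 3.4, 0], [9, 5.0, 0], [13, 7.36, 0], [13, 7.36, 0]], twist=[0, 0, 0, 0, 0])

```text
time_s: 2.18
position: [0.4445, -0.112, 0.2311]
orientation: [-0.0, 0.756, 0.654, 0.001]
force: [-0.7, 0.2, 0.2]
finger_gap: 0.0852
```

Run:
```python
from h import *
c,im,d=look("wrist","w1.png"); np.savez("w1.npz",im=im,d=d)
s=sensors.observe();print(s["position"],s["time_s"],rot(s["orientation"]).round(4))
P=cloud(c,d); xy=s["position"][:2]
m=(abs(P[...,2]-.05)<.012)&(np.hypot(P[...,0]-.442,P[...,1]+.1163)<.06)
yy,xx=np.nonzero(m);print(m.sum()); (cx,cy),r=cv2.minEnclosingCircle(np.c_[xx,yy].astype(np.float32))
print(cx,cy,r,ray(c,[[cx,cy],[xx.mean(),yy.mean()]],.05),np.median(P[m],0))
```

```text
[ 0.44354603 -0.11343235  0.23092216] 2.2333 [[ 1.428e-01  9.898e-01  0.000e+00]
 [ 9.898e-01 -1.428e-01  9.000e-04]
 [ 9.000e-04 -1.000e-04 -1.000e+00]]
1466
280.13482666015625 179.8370819091797 21.75640869140625 [[ 0.44369461 -0.1142918   0.05      ]
 [ 0.44363414 -0.11426798  0.05      ]] [ 0.44359443 -0.11429267  0.04991081]
```

View pics/w1.png

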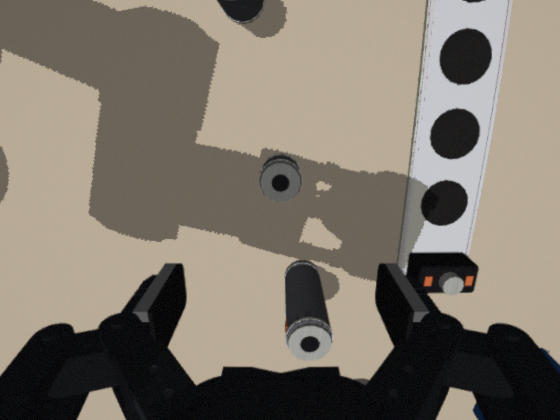

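Seen from the wrist, the short capsule is at (280,180), directly under the tool and clear of the fingers. It agrees with the top view to 2.5 mm.

Call:
send_rows(gripper=[-1, -1, -1, -1, -1], offset=[[-0.2, 0, 4], [-0.2, 0, 8], [-0.2, 0, 12], [-0.2, 0, 15], [-0.2, 0, 17]], twist=[0, 0, 0, 0, 0])

```text
time_s: 2.65
position: [0.4393, -0.1187, 0.0583]
orientation: [-0.002, 0.758, 0.652, -0.001]
force: [-0.4, 0.3, -0.1]
finger_gap: 0.0854
```

Call:
send_rows(gripper=[-1, -1, -1, 0.3, 0.6], offset=[[0, 0, 2], [0, 0, 4], [0, 0, 4.8], [0, 0, 4.8], [0, 0, 4.8]], twist=[0, 0, 0, 0, 0])

```text
time_s: 3.07
position: [0.4415, -0.1191, 0.0135]
orientation: [-0.0, 0.758, 0.653, -0.0]
force: [-0.4, 0.3, -0.5]
finger_gap: 0.0635
```

Call:
send_rows(gripper=[1, 1, 1, 1, 1], offset=[[0, 0, 0], [0, 0, 0], [0, 0, 0], [0, 0, 0], [0, 0, 0]], twist=[0, 0, 0, 0, 0])

```text
time_s: 3.48
position: [0.4424, -0.1191, 0.0146]
orientation: [0.001, 0.757, 0.653, 0.0]
force: [-1.5, -1.2, 7.2]
finger_gap: 0.0432
```

Call:
send_rows(gripper=[1, 1, 1, 1, 1], offset=[[0, 0, -1], [0, 0, -3], [0, 0, -6], [0, 0, -8.5], [0, 0, -9]], twist=[0, 0, 0, 0, 0])

```text
time_s: 3.9
position: [0.4438, -0.1194, 0.1074]
orientation: [0.003, 0.757, 0.653, 0.002]
force: [0.4, -0.4, -0.7]
finger_gap: 0.0432
```

Call:
send_rows(gripper=[1, 1, 1, 1, 1], offset=[[-0.4, 2, 0], [-1.1, 6, 0], [-1.8, 10, 0], [-2.6, 14, 0], [-3.2, 17.5, 0]], twist=[0, 0, 0, 0, 0])

```text
time_s: 4.32
position: [0.6119, -0.1768, 0.103]
orientation: [0.0, 0.758, 0.653, 0.0]
force: [0.7, -0.4, -0.5]
finger_gap: 0.0432
```

Call:
send_rows(gripper=[1, 1, 1, 1, 1], offset=[[-0.35, 1.3, 0], [-0.35, 1.7, 1], [-0.35, 1.7, 3], [-0.35, 1.7, 4.5], [-0.35, 1.7, 4.5]], twist=[0, 0, 0, 0, 0])

```text
time_s: 4.73
position: [0.6227, -0.1805, 0.0535]
orientation: [-0.004, 0.758, 0.653, -0.002]
force: [-1.3, 0.4, -1.8]
finger_gap: 0.0431
```

Call:
send_rows(gripper=[1], offset=[[0, 0, 0]], twist=[0])

```text
time_s: 4.82
position: [0.6246, -0.1813, 0.0568]
orientation: [-0.002, 0.758, 0.653, -0.001]
force: [-0.5, -0.3, -1.4]
finger_gap: 0.0431
```

Run:
```python
from h import *
c,im,d=look("wrist","w2.png")
s=sensors.observe();print(s["position"],s["time_s"],rot(s["orientation"]).round(4),s["finger_gap"],s["force"])
```

```text
[ 0.62564884 -0.18173077  0.05823551] 4.8667 [[ 1.477e-01  9.890e-01 -9.000e-04]
 [ 9.890e-01 -1.477e-01  3.000e-04]
 [ 2.000e-04 -9.000e-04 -1.000e+00]] 0.042969525377053515 [ 0.56750608 -0.26274258 -0.82335623]
```

View pics/w2.png

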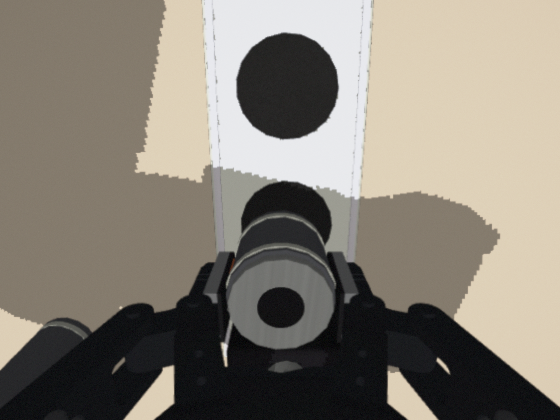

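The wrist view shows the short capsule held upright at (281,300) over pad 4, centred between the rail's edges. Next I lower it.

Call:
send_rows(gripper=[1, 1, 1, 1, 1], offset=[[0, 0, 1.0], [0, 0, 2.0], [0, 0, 2.7], [0, 0, 2.9], [0, 0, 2.9]], twist=[0, 0, 0, 0, 0])

```text
time_s: 5.28
position: [0.6257, -0.1818, 0.0282]
orientation: [-0.001, 0.758, 0.653, -0.0]
force: [0.3, -0.3, -0.6]
finger_gap: 0.0431
```

Call:
send_rows(gripper=[1, 1], offset=[[0, 0, 0], [0, 0, 0]], twist=[0, 0])

```text
time_s: 5.45
position: [0.6266, -0.1822, 0.0296]
orientation: [0.0, 0.758, 0.653, 0.0]
force: [-0.1, -0.8, -1.5]
finger_gap: 0.043
```

Call:
send_rows(gripper=[1, 1, 1, 1, 1], offset=[[0, 0, 0.15], [0, 0, 0.3], [0, 0, 0.35], [0, 0, 0.35], [0, 0, 0.35]], twist=[0, 0, 0, 0, 0])

```text
time_s: 5.87
position: [0.6263, -0.1821, 0.0258]
orientation: [0.0, 0.758, 0.653, -0.0]
force: [0.2, -1.4, -0.9]
finger_gap: 0.043
```

Call:
send_rows(gripper=[-0.2, -0.6, -1, -1, -1], offset=[[0, 0, 0], [0, 0, 0], [0, 0, 0], [0, 0, 0], [0, 0, 0]], twist=[0, 0, 0, 0, 0])

```text
time_s: 6.28
position: [0.6263, -0.1821, 0.0259]
orientation: [0.0, 0.758, 0.653, 0.0]
force: [0.4, -0.4, -0.7]
finger_gap: 0.0854
```

Call:
send_rows(gripper=[-1, -1, -1, -1, -1], offset=[[0, 0, -1], [0, 0, -4], [0, 0, -8], [0, 0, -12], [0, 0, -16]], twist=[0, 0, 0, 0, 0])

```text
time_s: 6.7
position: [0.626, -0.1819, 0.1884]
orientation: [0.0, 0.758, 0.653, 0.0]
force: [1.4, -0.5, 0.2]
finger_gap: 0.0858
```

```bash
cat > chk.py <<'E'
from h import *
import sys
# measure capsule tops in top view: args h,x,y triples
c,im,d=look("top"); P=cloud(c,d)
a=np.array(sys.argv[1:],float).reshape(-1,3)
for h,x,y in a:
    m=(abs(P[...,2]-h-.004)<.011)&(np.hypot(P[...,0]-x,P[...,1]-y)<.045)
    yy,xx=np.nonzero(m)
    if len(xx)<50: print("few",len(xx));continue
    p=ray(c,[[xx.mean(),yy.mean()]],h)[0]
    print(h,len(xx),p.round(4),"d",(p[:2]-[x,y]).round(4))
s=sensors.observe();print(s["position"].round(4),s["time_s"],s["finger_gap"].round(3))
E
python3 chk.py .061 .6276 -.1792 .075 .4252 .3019 .1 .4302 .0628 .125 .4495 -.2512
```

```text
few 0
0.075 266 [0.4248 0.3019 0.075 ] d [-0.0004  0.    ]
0.1 280 [0.43   0.0629 0.1   ] d [-0.0002  0.0001]
few 0Traceback (most recent call last):
  File "chk.py", line 12, in <module>
    s=sensors.observe();print(s["position"].round(4),s["time_s"],s["finger_gap"].round(3))
                                                                 ^^^^^^^^^^^^^^^^^^^^^
AttributeError: 'float' object has no attribute 'round'
```

Call:
send_rows(gripper=[-1, -1, -1, -1, -1], offset=[[3, -1.8, 0], [6.4, -3.8, 0], [9.8, -5.9, 0], [13, -7.8, 0], [16, -9.6, 0]], twist=[0, 0, 0, 0, 0])

```text
time_s: 7.17
position: [0.5539, -0.0079, 0.1865]
orientation: [0.0, 0.758, 0.653, 0.0]
force: [0.2, -0.2, 0.1]
finger_gap: 0.0855
```

Call:
send_rows(gripper=[-1, -1, -1, -1, -1], offset=[[3.2, -1.9, 0], [6.4, -3.8, 0], [9.6, -5.8, 0], [12.8, -7.7, 0], [16, -9.6, 0]], twist=[0, 0, 0, 0, 0])

```text
time_s: 7.58
position: [0.4828, 0.1643, 0.1866]
orientation: [0.0, 0.758, 0.653, 0.001]
force: [1.3, 1.0, -0.3]
finger_gap: 0.0856
```

Call:
send_rows(gripper=[-1, -1, -1, -1, -1], offset=[[3.2, -1.9, 0], [6.4, -3.8, 0], [9.6, -5.8, 0], [12.9, -7.86, 0], [12.9, -7.86, 0]], twist=[0, 0, 0, 0, 0])

```text
time_s: 8.0
position: [0.4221, 0.3073, 0.1865]
orientation: [-0.001, 0.756, 0.655, 0.001]
force: [-0.1, -0.4, -0.8]
finger_gap: 0.0854
```

Call:
send_rows(gripper=[-1, -1, -1], offset=[[0, 0, 0], [0, 0, 0], [0, 0, 0]], twist=[0, 0, 0])

```text
time_s: 8.25
position: [0.4256, 0.301, 0.186]
orientation: [0.0, 0.758, 0.652, 0.0]
force: [0.3, -0.0, -0.7]
finger_gap: 0.0853
```

```bash
sed -i 's/s\["finger_gap"\].round(3)/round(s["finger_gap"],3)/' chk.py; python3 chk.py .061 .6276 -.1792 .1 .4302 .0628 .125 .4495 -.2512
python3 - <<'E'
from h import *
c,im,d=look("wrist","w3.png"); P=cloud(c,d)
m=(abs(P[...,2]-.075)<.008)&(np.hypot(P[...,0]-.4252,P[...,1]-.3019)<.05)
yy,xx=np.nonzero(m);print(len(xx),np.median(P[m],0),ray(c,[[xx.mean(),yy.mean()]],.075))
s=sensors.observe();print(s["position"],s["time_s"],rot(s["orientation"]).round(4)[:2,:2])
E
```

```text
0.061 238 [ 0.6233 -0.1792  0.061 ] d [-0.0043  0.    ]
0.1 282 [0.43   0.0629 0.1   ] d [-0.0002  0.0001]
0.125 297 [ 0.4498 -0.2514  0.125 ] d [ 0.0003 -0.0002]
[0.4257 0.3008 0.1859] 8.3 0.085
2270 [0.42662885 0.30731284 0.07489551] [[0.42666374 0.30743562 0.075     ]]
[0.42572179 0.30081574 0.18588144] 8.35 [[ 0.1499  0.9887]
 [ 0.9887 -0.1499]]
```

View pics/w3.png

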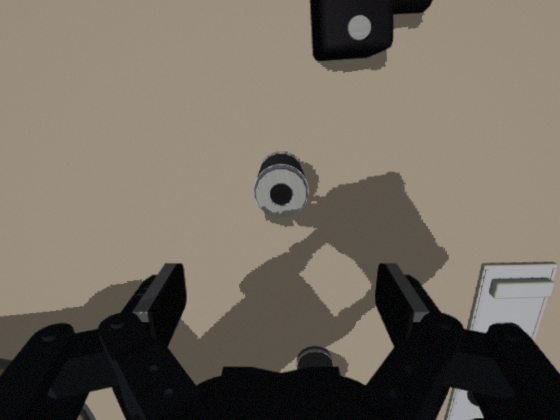

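The wrist view shows the medium capsule at (281,190) and the camera at (352,25), about 7 cm clear of it. The short capsule stands about 3 mm off its pad centre, so I will bias the next placings outward.

Call:
send_rows(gripper=[-1, -1, -1, -1, -1], offset=[[0.2, 0, 3.5], [0.2, 0, 7.5], [0.2, 0, 11.5], [0.2, 0, 14.5], [0.2, 0, 15.6]], twist=[0, 0, 0, 0, 0])

```text
time_s: 8.77
position: [0.4235, 0.3016, 0.0255]
orientation: [-0.001, 0.758, 0.652, -0.004]
force: [0.7, -0.8, 0.5]
finger_gap: 0.0854
```

Call:
send_rows(gripper=[-1, -1, -0.3, 0.3, 0.6], offset=[[0, 0, 0], [0, 0, 0], [0, 0, 0], [0, 0, 0], [0, 0, 0]], twist=[0, 0, 0, 0, 0])

```text
time_s: 9.18
position: [0.4262, 0.3042, 0.0311]
orientation: [0.0, 0.758, 0.653, 0.001]
force: [0.3, -0.1, 0.6]
finger_gap: 0.0514
```

Call:
send_rows(gripper=[1, 1, 1, 1, 1], offset=[[0, 0, 0], [0, 0, 0], [0, 0, 0], [0, 0, 0], [0, 0, 0]], twist=[0, 0, 0, 0, 0])

```text
time_s: 9.6
position: [0.426, 0.3043, 0.0311]
orientation: [0.0, 0.758, 0.653, 0.001]
force: [0.4, -1.4, 6.1]
finger_gap: 0.0434
```

Run:
```python
from h import *
s=sensors.observe()
c,im,d=look("wrist"); P=cloud(c,d)
m=(abs(P[...,2]-.075)<.008)&(np.hypot(P[...,0]-.4252,P[...,1]-.3019)<.05)
yy,xx=np.nonzero(m);print(len(xx),np.median(P[m],0),ray(c,[[xx.mean(),yy.mean()]],.075))
print(s["position"],s["time_s"],rot(s["orientation"]).round(4)[:2,:2])
```

```text
13204 [0.42639878 0.31137764 0.07509635] [[0.42651296 0.31045217 0.075     ]]
[0.4260398  0.30429797 0.03106721] 9.6 [[ 0.1476  0.989 ]
 [ 0.989  -0.1476]]
```

Call:
send_rows(gripper=[1, 1, 1, 1, 1], offset=[[0, 0, -1], [0, 0, -3], [0, 0, -6], [0, 0, -9], [0, 0, -10]], twist=[0, 0, 0, 0, 0])

```text
time_s: 10.07
position: [0.4269, 0.305, 0.1344]
orientation: [0.001, 0.757, 0.653, 0.003]
force: [1.2, -0.2, -1.1]
finger_gap: 0.0436
```

Call:
send_rows(gripper=[1, 1, 1, 1, 1], offset=[[-1, 0.8, 0], [-3, 2.3, 0], [-6, 4.5, 0], [-9, 6.7, 0], [-12, 8.9, 0]], twist=[0, 0, 0, 0, 0])

```text
time_s: 10.48
position: [0.4953, 0.1701, 0.1286]
orientation: [-0.0, 0.757, 0.653, -0.001]
force: [0.6, -0.4, -1.2]
finger_gap: 0.0431
```

Call:
send_rows(gripper=[1, 1, 1, 1, 1], offset=[[-3, 2.2, 0], [-6, 4.4, 0], [-9, 6.7, 0], [-12, 8.9, 0], [-15, 11.1, 0]], twist=[0, 0, 0, 0, 0])

```text
time_s: 10.9
position: [0.5829, 0.0049, 0.1283]
orientation: [-0.001, 0.758, 0.653, -0.001]
force: [0.7, -0.0, -1.2]
finger_gap: 0.0433
```

Call:
send_rows(gripper=[1, 1, 1, 1, 1], offset=[[-3, 2.2, 0], [-6, 4.5, 0], [-8.5, 6.4, 0], [-9.93, 7.39, 0], [-9.93, 7.39, 0]], twist=[0, 0, 0, 0, 0])

```text
time_s: 11.32
position: [0.6418, -0.1065, 0.1276]
orientation: [-0.0, 0.759, 0.651, -0.001]
force: [0.2, -0.0, -1.5]
finger_gap: 0.0436
```

Call:
send_rows(gripper=[1, 1, 1, 1, 1], offset=[[0, 0, 1], [0, 0, 3], [0, 0, 5], [0, 0, 6.5], [0, 0, 7]], twist=[0, 0, 0, 0, 0])

```text
time_s: 11.73
position: [0.6387, -0.0999, 0.0556]
orientation: [-0.003, 0.757, 0.653, -0.002]
force: [-0.4, 0.6, -1.7]
finger_gap: 0.0433
```

Call:
send_rows(gripper=[1, 1, 1], offset=[[0, 0, 0], [0, 0, 0], [0, 0, 0]], twist=[0, 0, 0])

```text
time_s: 11.98
position: [0.6421, -0.1015, 0.0608]
orientation: [0.001, 0.757, 0.653, 0.0]
force: [0.3, -0.6, -2.3]
finger_gap: 0.0431
```

Run:
```python
from h import *
s=sensors.observe()
c,im,d=look("wrist","w4.png"); print(s["position"],s["force"],s["time_s"])
c,im2,d=look("side","s4.png")
cv2.imwrite("pics/c4.png",np.hstack([im,cv2.resize(im2[130:270,180:366],(560,420))])[...,::-1][:, :])
cv2.imwrite("pics/c4.png",cv2.resize(cv2.imread("pics/c4.png"),(800,300)))
```

```text
[ 0.64214924 -0.10149238  0.06079835] [ 0.30466564 -0.63063114 -2.32996612] 11.9833
```

View pics/c4.png

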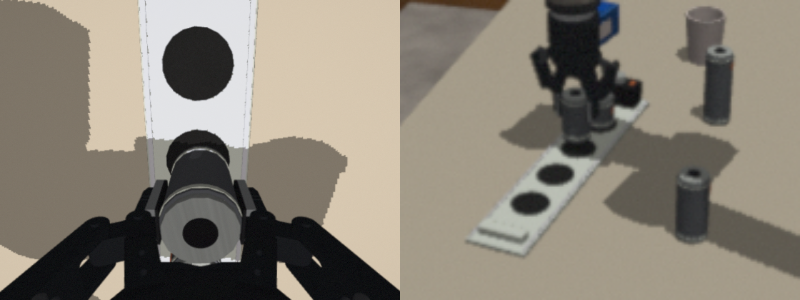

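The wrist half shows the medium capsule above its pad at (200,228). The side half shows it next to the short capsule at (600,112), with no contact. Next: lower, release and retreat.

Call:
send_rows(gripper=[1, 1, 1, 1, 1], offset=[[0, 0, 0.6], [0, 0, 1.2], [0, 0, 1.6], [0, 0, 1.8], [0, 0, 1.85]], twist=[0, 0, 0, 0, 0])

```text
time_s: 12.5
position: [0.6412, -0.1017, 0.042]
orientation: [-0.0, 0.758, 0.653, -0.0]
force: [-4.3, 0.3, 10.8]
finger_gap: 0.0433
```

Call:
send_rows(gripper=[1, 1, -0.2, -0.6, -1], offset=[[0, 0, 0], [0, 0, 0], [0, 0, 0], [0, 0, 0], [0, 0, 0]], twist=[0, 0, 0, 0, 0])

```text
time_s: 12.92
position: [0.6417, -0.1018, 0.041]
orientation: [0.0, 0.758, 0.653, -0.0]
force: [-0.7, 0.3, -0.4]
finger_gap: 0.0736
```

Call:
send_rows(gripper=[-1, -1, -1, -1, -1], offset=[[0, 0, 0], [0, 0, 0], [0, 0, -2], [0, 0, -6], [0, 0, -10]], twist=[0, 0, 0, 0, 0])

```text
time_s: 13.33
position: [0.6405, -0.1014, 0.1406]
orientation: [-0.002, 0.758, 0.653, -0.001]
force: [1.7, -1.3, 1.0]
finger_gap: 0.0851
```

Call:
send_rows(gripper=[-1, -1, -1, -1, -1], offset=[[0, 0, -4], [0, 0, -6], [0, 0, -6], [0, 0, -6], [0, 0, -6]], twist=[0, 0, 0, 0, 0])

```text
time_s: 13.75
position: [0.641, -0.1016, 0.1999]
orientation: [-0.001, 0.758, 0.653, -0.001]
force: [-0.5, -0.5, -0.8]
finger_gap: 0.0851
```

Call:
send_rows(gripper=[-1, -1, -1, -1, -1], offset=[[1.3, -2.3, 0], [3, -5.3, 0], [5, -8.8, 0], [7, -12.3, 0], [8.7, -15.3, 0]], twist=[0, 0, 0, 0, 0])

```text
time_s: 14.17
position: [0.4999, 0.0083, 0.199]
orientation: [-0.002, 0.758, 0.653, -0.002]
force: [0.1, -1.7, -0.3]
finger_gap: 0.0855
```

Call:
send_rows(gripper=[-1, -1, -1, -1, -1], offset=[[1.8, -3.2, 0], [3.5, -6.1, 0], [4.55, -8.05, 0], [4.55, -8.05, 0], [4.55, -8.05, 0]], twist=[0, 0, 0, 0, 0])

```text
time_s: 14.58
position: [0.4291, 0.0643, 0.2003]
orientation: [-0.001, 0.757, 0.653, -0.001]
force: [0.3, 0.0, 0.3]
finger_gap: 0.0857
```

Call:
send_rows(gripper=[-1, -1, -1], offset=[[0, 0, 0], [0, 0, 0], [0, 0, 0]], twist=[0, 0, 0])

```text
time_s: 14.83
position: [0.4309, 0.0632, 0.2007]
orientation: [-0.0, 0.758, 0.652, -0.0]
force: [-0.3, 0.1, -0.2]
finger_gap: 0.0857
```

```bash
python3 chk.py .061 .6276 -.1792 .086 .6394 -.1 .1 .4302 .0628 .125 .4495 -.2512
```

```text
0.061 241 [ 0.6233 -0.1788  0.061 ] d [-0.0043  0.0004]
0.086 253 [ 0.6384 -0.1014  0.086 ] d [-0.001  -0.0014]
few 0
0.125 303 [ 0.4495 -0.2515  0.125 ] d [ 0.     -0.0003]
[0.4308 0.0632 0.2008] 14.8833 0.085
```

Call:
send_rows(gripper=[-1, -1, -1, -1, -1], offset=[[0, 0, 3.0], [0, 0, 7], [0, 0, 11], [0, 0, 14], [0, 0, 15.1]], twist=[0, 0, 0, 0, 0])

```text
time_s: 15.3
position: [0.428, 0.0634, 0.0464]
orientation: [-0.002, 0.758, 0.652, -0.002]
force: [-1.0, 0.1, -0.8]
finger_gap: 0.0853
```

Call:
send_rows(gripper=[-1, -1, -0.3, 0.3, 0.6], offset=[[0, 0, 0], [0, 0, 0], [0, 0, 0], [0, 0, 0], [0, 0, 0]], twist=[0, 0, 0, 0, 0])

```text
time_s: 15.72
position: [0.4312, 0.0637, 0.0514]
orientation: [0.001, 0.758, 0.653, 0.001]
force: [-0.3, 0.6, 0.0]
finger_gap: 0.0515
```

Call:
send_rows(gripper=[1, 1, 1, 1, 1], offset=[[0, 0, 0], [0, 0, 0], [0, 0, 0], [0, 0, 0], [0, 0, 0]], twist=[0, 0, 0, 0, 0])

```text
time_s: 16.13
position: [0.4311, 0.0638, 0.0513]
orientation: [0.001, 0.758, 0.653, 0.001]
force: [-0.1, -1.0, 6.3]
finger_gap: 0.0432
```

Call:
send_rows(gripper=[1, 1, 1, 1, 1], offset=[[0, 0, -1], [0, 0, -3.5], [0, 0, -7], [0, 0, -10.5], [0, 0, -12]], twist=[0, 0, 0, 0, 0])

```text
time_s: 16.55
position: [0.4318, 0.0639, 0.1745]
orientation: [0.002, 0.757, 0.653, 0.002]
force: [0.7, 0.6, -0.9]
finger_gap: 0.0436
```

Call:
send_rows(gripper=[1, 1, 1, 1, 1], offset=[[-0.2, 1, 0], [-0.7, 3.4, 0], [-1.4, 6.5, 0], [-2.1, 9.7, 0], [-2.8, 12.9, 0]], twist=[0, 0, 0, 0, 0])

```text
time_s: 16.97
position: [0.5548, 0.0164, 0.1691]
orientation: [-0.0, 0.757, 0.653, -0.0]
force: [1.1, -0.7, -1.2]
finger_gap: 0.0431
```

Call:
send_rows(gripper=[1, 1, 1, 1, 1], offset=[[-0.7, 3.2, 0], [-1.4, 6.4, 0], [-2, 9, 0], [-2.26, 10.42, 0], [-2.26, 10.42, 0]], twist=[0, 0, 0, 0, 0])

```text
time_s: 17.38
position: [0.6554, -0.0224, 0.1676]
orientation: [-0.0, 0.758, 0.652, -0.0]
force: [-0.8, 0.0, -2.3]
finger_gap: 0.0434
```

Call:
send_rows(gripper=[1, 1, 1, 1, 1], offset=[[0, 0, 1], [0, 0, 3], [0, 0, 6], [0, 0, 8.2], [0, 0, 9]], twist=[0, 0, 0, 0, 0])

```text
time_s: 17.8
position: [0.6496, -0.0198, 0.0753]
orientation: [-0.003, 0.757, 0.653, -0.003]
force: [-0.6, 0.7, -2.2]
finger_gap: 0.0431
```

Call:
send_rows(gripper=[1, 1, 1, 1, 1], offset=[[0, 0, 0], [0, 0, 0], [0, 0, 0], [0, 0, 0], [0, 0, 0]], twist=[0, 0, 0, 0, 0])

```text
time_s: 18.22
position: [0.6542, -0.0208, 0.0818]
orientation: [0.001, 0.758, 0.653, 0.001]
force: [-1.0, -0.1, -0.9]
finger_gap: 0.0433
```

Call:
send_rows(gripper=[1, 1, 1, 1, 1], offset=[[0, 0, 0.6], [0, 0, 1.2], [0, 0, 1.6], [0, 0, 1.85], [0, 0, 1.9]], twist=[0, 0, 0, 0, 0])

```text
time_s: 18.63
position: [0.6531, -0.0207, 0.0623]
orientation: [-0.0, 0.758, 0.653, -0.0]
force: [-4.3, -0.0, 12.2]
finger_gap: 0.0432
```

Call:
send_rows(gripper=[1, 1, -0.2, -0.6, -1], offset=[[0, 0, 0], [0, 0, 0], [0, 0, 0], [0, 0, 0], [0, 0, 0]], twist=[0, 0, 0, 0, 0])

```text
time_s: 19.05
position: [0.6535, -0.0207, 0.061]
orientation: [0.0, 0.758, 0.653, -0.0]
force: [-0.3, 0.5, 0.3]
finger_gap: 0.0734
```

Call:
send_rows(gripper=[-1, -1, -1, -1, -1], offset=[[0, 0, 0], [0, 0, 0], [0, 0, -2], [0, 0, -6], [0, 0, -10]], twist=[0, 0, 0, 0, 0])

```text
time_s: 19.47
position: [0.6523, -0.0206, 0.1605]
orientation: [-0.002, 0.758, 0.653, -0.002]
force: [1.6, 0.2, -0.9]
finger_gap: 0.0853
```

Call:
send_rows(gripper=[-1, -1, -1, -1, -1], offset=[[0, 0, -4], [0, 0, -6], [0, 0, -6], [0, 0, -6], [0, 0, -6]], twist=[0, 0, 0, 0, 0])

```text
time_s: 19.88
position: [0.6528, -0.0206, 0.2198]
orientation: [-0.001, 0.758, 0.653, -0.001]
force: [-0.6, -0.2, -0.7]
finger_gap: 0.0855
```

Call:
send_rows(gripper=[-1, -1, -1, -1, -1], offset=[[-2, -1.3, 0], [-5, -3.2, 0], [-8.4, -5.4, 0], [-11.8, -7.7, 0], [-15.2, -9.9, 0]], twist=[0, 0, 0, 0, 0])

```text
time_s: 20.3
position: [0.5307, -0.1569, 0.219]
orientation: [-0.002, 0.757, 0.653, -0.001]
force: [0.3, 0.1, -0.3]
finger_gap: 0.0856
```

Call:
send_rows(gripper=[-1, -1, -1, -1, -1], offset=[[-3.2, -2.1, 0], [-6.4, -4.1, 0], [-9, -5.8, 0], [-10.62, -6.85, 0], [-10.62, -6.85, 0]], twist=[0, 0, 0, 0, 0])

```text
time_s: 20.72
position: [0.4466, -0.2534, 0.2194]
orientation: [-0.002, 0.759, 0.651, -0.001]
force: [0.6, -0.9, 0.8]
finger_gap: 0.0854
```

Call:
send_rows(gripper=[-1, -1, -1, -1], offset=[[0, 0, 0], [0, 0, 0], [0, 0, 0], [0, 0, 0]], twist=[0, 0, 0, 0])

```text
time_s: 21.05
position: [0.4501, -0.2503, 0.2208]
orientation: [-0.0, 0.757, 0.653, -0.0]
force: [-0.8, 0.6, -0.5]
finger_gap: 0.0856
```

```bash
python3 chk.py .061 .6276 -.1792 .086 .6394 -.1 .111 .6513 -.0212
```

```text
0.061 241 [ 0.6233 -0.1791  0.061 ] d [-0.0043  0.0001]
0.086 250 [ 0.6385 -0.1013  0.086 ] d [-0.0009 -0.0013]
0.111 254 [ 0.6503 -0.0208  0.111 ] d [-0.001   0.0004]
[ 0.4501 -0.2504  0.2209] 21.1 0.085
```

Every placed capsule is within 5 mm of its pad centre. Now I grip the longest.

Call:
send_rows(gripper=[-1, -1, -1, -1, -1], offset=[[0, 0, 3.0], [0, 0, 7], [0, 0, 11], [0, 0, 13.6], [0, 0, 14.6]], twist=[0, 0, 0, 0, 0])

```text
time_s: 21.52
position: [0.4479, -0.2492, 0.0715]
orientation: [-0.003, 0.757, 0.653, -0.001]
force: [-1.2, 1.6, -0.5]
finger_gap: 0.0852
```

Call:
send_rows(gripper=[-1, -1, -0.3, 0.3, 0.6], offset=[[0, 0, 0], [0, 0, 0], [0, 0, 0], [0, 0, 0], [0, 0, 0]], twist=[0, 0, 0, 0, 0])

```text
time_s: 21.93
position: [0.4504, -0.2519, 0.0769]
orientation: [0.002, 0.758, 0.653, 0.0]
force: [0.0, -0.2, 0.8]
finger_gap: 0.0515
```

Call:
send_rows(gripper=[1, 1, 1, 1, 1], offset=[[0, 0, 0], [0, 0, 0], [0, 0, 0], [0, 0, 0], [0, 0, 0]], twist=[0, 0, 0, 0, 0])

```text
time_s: 22.35
position: [0.4504, -0.2519, 0.0767]
orientation: [0.001, 0.758, 0.653, 0.0]
force: [0.9, 1.2, 7.2]
finger_gap: 0.0433
```

Call:
send_rows(gripper=[1, 1, 1, 1, 1], offset=[[0, 0, -1], [0, 0, -4], [0, 0, -8], [0, 0, -12], [0, 0, -15]], twist=[0, 0, 0, 0, 0])

```text
time_s: 22.77
position: [0.4497, -0.2513, 0.2289]
orientation: [0.001, 0.758, 0.653, 0.0]
force: [0.6, -0.7, -2.6]
finger_gap: 0.0432
```

Call:
send_rows(gripper=[1, 1, 1, 1, 1], offset=[[1, 0.5, 0], [3.2, 1.6, 0], [6.2, 3.1, 0], [9.2, 4.6, 0], [12.2, 6.1, 0]], twist=[0, 0, 0, 0, 0])

```text
time_s: 23.18
position: [0.528, -0.1381, 0.2249]
orientation: [-0.001, 0.758, 0.652, -0.0]
force: [1.0, -1.1, -3.0]
finger_gap: 0.0432
```

Call:
send_rows(gripper=[1, 1, 1, 1, 1], offset=[[3, 1.5, 0], [6, 3, 0], [9, 4.5, 0], [12, 6, 0], [14.5, 7.2, 0]], twist=[0, 0, 0, 0, 0])

```text
time_s: 23.6
position: [0.6209, -0.0043, 0.2244]
orientation: [-0.001, 0.757, 0.653, -0.0]
force: [0.1, 0.0, -2.2]
finger_gap: 0.0432
```

Call:
send_rows(gripper=[1, 1, 1, 1, 1], offset=[[2.5, 1.2, 0], [5, 2.5, 0], [7.04, 3.45, 0], [7.04, 3.45, 0], [7.04, 3.45, 0]], twist=[0, 0, 0, 0, 0])

```text
time_s: 24.02
position: [0.6647, 0.059, 0.2239]
orientation: [-0.001, 0.757, 0.654, -0.001]
force: [-0.5, 0.6, -2.6]
finger_gap: 0.0433
```

Call:
send_rows(gripper=[1, 1, 1, 1, 1], offset=[[0, 0, 1], [0, 0, 3.5], [0, 0, 7], [0, 0, 10.5], [0, 0, 12]], twist=[0, 0, 0, 0, 0])

```text
time_s: 24.43
position: [0.6614, 0.0563, 0.0995]
orientation: [-0.003, 0.758, 0.652, -0.003]
force: [0.1, 0.5, -3.6]
finger_gap: 0.0429
```

Call:
send_rows(gripper=[1, 1, 1, 1, 1], offset=[[0, 0, 0], [0, 0, 0], [0, 0, 0], [0, 0, 0], [0, 0, 0]], twist=[0, 0, 0, 0, 0])

```text
time_s: 24.85
position: [0.6661, 0.0574, 0.1073]
orientation: [0.001, 0.758, 0.653, 0.001]
force: [0.2, 0.8, -3.1]
finger_gap: 0.0432
```

Call:
send_rows(gripper=[1, 1, 1, 1, 1], offset=[[0, 0, 0.6], [0, 0, 1.2], [0, 0, 1.6], [0, 0, 1.85], [0, 0, 1.9]], twist=[0, 0, 0, 0, 0])

```text
time_s: 25.27
position: [0.6653, 0.0577, 0.0875]
orientation: [0.0, 0.758, 0.653, 0.0]
force: [-2.9, 0.2, 10.6]
finger_gap: 0.043
```

Call:
send_rows(gripper=[1, 1, -0.2, -0.6, -1], offset=[[0, 0, 0], [0, 0, 0], [0, 0, 0], [0, 0, 0], [0, 0, 0]], twist=[0, 0, 0, 0, 0])

```text
time_s: 25.68
position: [0.6652, 0.0576, 0.0861]
orientation: [0.0, 0.758, 0.653, 0.0]
force: [-0.6, 0.1, 0.5]
finger_gap: 0.0735
```

Call:
send_rows(gripper=[-1, -1, -1, -1, -1], offset=[[0, 0, 0], [0, 0, 0], [0, 0, -2], [0, 0, -6], [0, 0, -10]], twist=[0, 0, 0, 0, 0])

```text
time_s: 26.1
position: [0.6641, 0.0576, 0.1855]
orientation: [-0.002, 0.758, 0.653, -0.002]
force: [1.7, -1.2, 1.2]
finger_gap: 0.0855
```

Call:
send_rows(gripper=[-1, -1, -1, -1, -1], offset=[[0, 0, -3], [0, 0, -6], [0, -3, -6], [0, -7, -6], [0, -11, -6]], twist=[0, 0, 0, 0, 0])

```text
time_s: 26.52
position: [0.5554, 0.0738, 0.2461]
orientation: [0.0, 0.758, 0.653, 0.0]
force: [0.8, 0.5, 0.5]
finger_gap: 0.0856
```

Call:
send_rows(gripper=[-1, -1, -1, -1, -1], offset=[[0, -4, 0], [0, -8, 0], [0, -12, 0], [0, -14, 0], [0, -14, 0]], twist=[0, 0, 0, 0, 0])

```text
time_s: 26.93
position: [0.414, 0.0953, 0.2467]
orientation: [-0.0, 0.757, 0.653, -0.0]
force: [0.2, 0.8, -0.2]
finger_gap: 0.0857
```

```bash
python3 chk.py .061 .6276 -.1792 .086 .6394 -.1 .111 .6513 -.0212 .136 .6631 .0579
python3 - <<'E'
from h import *
o=np.load("top1.npz")["im"].astype(int)
a=look("top")[1]; b=look("side")[1]
print("camera diff",abs(a.astype(int)-o)[205:256,70:136].mean())
cv2.imwrite("pics/end.png",np.hstack([cv2.resize(a[130:295,70:410],(400,300)),cv2.resize(b[120:360,130:450],(400,300))])[...,::-1])
E
```

```text
0.061 241 [ 0.6234 -0.1789  0.061 ] d [-0.0042  0.0003]
0.086 251 [ 0.6384 -0.1011  0.086 ] d [-0.001  -0.0011]
0.111 257 [ 0.6502 -0.0208  0.111 ] d [-0.0011  0.0004]
0.136 266 [0.6623 0.0558 0.136 ] d [-0.0008 -0.0021]
[0.4166 0.0949 0.247 ] 26.9833 0.085
camera diff 4.221925133689839
```

View pics/end.png

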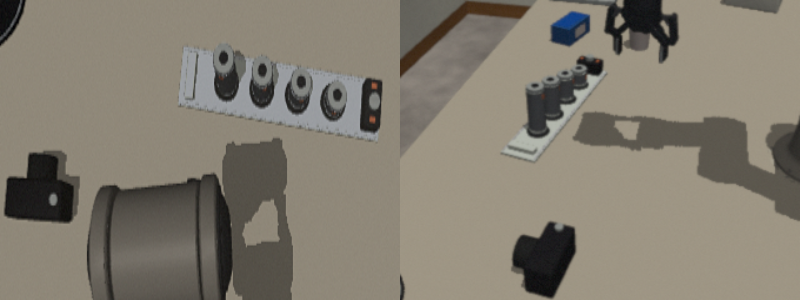

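The final view shows all four capsules upright on their pads, at (225,60), (262,72), (300,80) and (335,97), in descending height toward the feed block at (371,105). The photo camera is in place and the arm is clear.

```bash
python3 -c "
from h import *
print(workorder.sign_off())"
```

```text
the job is handed in; nothing more can be done
None
```

I loaded all four capsules upright on the rail in order of height and handed the job in at about 27 s. The 50 mm capsule is next to the feed block and the 125 mm one is on the farthest pad.

- **Placing:** In the last top-view check the capsules sat about 4.2, 1.5, 1.2 and 2.3 mm from their pad centres, shortest to tallest; the limit is 12 mm. In the final pictures all four look upright. I did not measure their tilt or speed separately.
- **Camera and arm:** The photo camera looks unmoved; that was judged by eye plus a small picture difference, not by measuring its position. The arm stood clear with the gripper open.
- **Disagreement:** The wrist camera put the short capsule 2.5 mm and the medium one 5.5 mm from where the top view did. I mostly trusted the top view, and its checks after each placing fitted where the tool had released the capsule.
- **Correction:** The short capsule came out about 4 mm inward, so I shifted the other three 3 mm outward and left the short one as it was.

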